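# Clamp the sphere gauge and hold a rose quartz sphere pressed down in its sprung ring

## Robot

A 6-joint arm with a two-finger parallel gripper is mounted at the origin on the work surface. World frame = base frame: x ahead of the robot, y to its left, z up, the work surface at z = 0. Lengths are in mm, angles in rad, forces in N, time in s.
With the tool pointing down it reaches from about 275 to 1000 mm from the base axis. Payload 8.4 kg.
Tool frame: the origin (TCP) lies midway between the tips of the shut fingers; the grasp point (between the pads) lies 19 mm behind it; y points along the fingers, z is the direction in which the jaws open and shut, and the axes are right-handed (so a half turn about y gives the same grasp; the last joint's range is limited). The gripper opens to 85 mm and grips with 20 to 120 N. Pads are 22 mm wide; open, the fingers measure 114 mm over their backs; the gripper's body (76 mm by 85 mm) begins 54 mm behind the grasp point. The pads swing forward as they close: fully open they stand 13 mm farther back than shut.
Start: joints at [1.215, 0.353, 1.633, -0, 1.155, -0.002], TCP at [216.539, 586.292, 231.281] pointing down, gripper open.
Joint ranges: [-2.63, 2.63], [-0.92, 2.1], [0.06, 2.66], [-1.3, 4.44], [0, 2.69], [-3.02, 3.02]. Speed limits (rad/s): [2.22, 2.22, 2.79, 3.14, 3.14, 3.14].

## Interface

Orientations are given as [roll, pitch, yaw] about the fixed x, y, z axes, in that order (R = Rz(yaw) Ry(pitch) Rx(roll)).
In Python, from rig import r gives the robot as it stands. The module is installed in compiled form; this text tells all that it offers.
- The arm moves only by the tool apply_moves, never from a script. Its argument "plan" is text: rows parted by semicolons, each of 7 numbers parted by spaces: the shift along the tool's x, y, z in cm, then the turn, a rotation vector about the tool's x, y, z in degrees, then the closure, from 0 (fully open) to 1 (shut). A call has 1 to 20 rows; each row shifts and turns the pose as measured when the row begins, along the tool's axes as they then stand; what a row does not reach is not made up. A row lasts 1/10 s, in which the tool goes at most 50 mm and 8.59 degrees, less where a joint would pass 70% of its speed; a pose out of reach is approached as far as the arm can. A call is refused whole if a number of a shift passes 5 or a number of a turn 8.59, either way. A call with a gripper value outside its range is refused whole. The fingers move at their own pace and stop on an object; "squeeze" is the grip in N (left out, the last holds). Time passes only in rows, so rows that do not move let the fingers close. It gives the time, the measured TCP pose, the force and the opening at its end, in the units of the state.
- r.sense(): the state, without advancing time (a new reading comes with each control period).
- r.grab_frame(name): name is "scene" or "top" or "wrist"; returns the picture (400x640x3 uint8, blue, green, red); there is no depth.
- r.get_calibration(name): a dict with "vertical_fov" (degrees; the focal length in pixels is half the picture's height over the tangent of half this angle, whatever the lens; pixels are square), "cx", "cy" (the principal point, pixels), "R" (3x3) and "t" (3): a world point X has camera coordinates R X + t; the wrist camera has in their place "hand_eye" (4x4, takes a point from camera to tool coordinates, whose origin is the TCP and whose axes are the tool frame's). Camera axes: x right, y down, z forward; pixel columns grow to the right and rows downward; lengths in mm; the calibration is good to about 2 mm. A picture is of the moment at which its call begins: read the wrist's pose just before it. get_calibration takes no time and is no camera call.
- r.sign_off(): hands the job in, once; it reports no verdict.
The state is a dict: "clock": time; "qpos": joint angles; "qvel": joint speeds; "joint_efforts": joint torques, N m; "eef_pos": TCP position; "tcp_rot": TCP orientation; "contact_force": force on the tool from outside, world axes, zero at the start; "wrist_torque": the same for the moment, N m; "opening": opening from 0.0 (shut) to 1.0 (fully open).
Only numpy, scipy, OpenCV 4.12 (cv2) and the standard library are available. Lean on these libraries where they do the work, as an engineer would, in place of code of your own. Each camera call takes 0.05 s, during which the arm holds its last target. There are 200 camera calls.

## Task

Turn the vise's crank clockwise (seen from above) until the jaw grips the sphere gauge firmly between the jaws, then take the pink rose quartz sphere from its wooden ring, seat it in the gauge's sprung brass ring and press it all the way down against the stop. Finish while still holding the sphere pressed down there, with the gauge still clamped; leave the green sphere, the purple geode and the black loupe alone.

Things in the scene. Friction and masses are not known exactly. Their poses are not given: they have to be found in the camera images.
- vise: Blue bench vise fixed to the bench, yaw varies. Origin on the bench surface, under the middle of the clamping place. Its y axis is the clamping direction: the fixed steel jaw's face is at y = +30 mm, the moving jaw comes from -y, the gear housing with the crank is at y = -150 mm. Bed 110 mm (x) by 270 mm (y, from -190 to +80), its top 25 mm above the bench; jaw tops 57 mm, housing top 65 mm above the bench.
- jaw: The vise's moving steel jaw, 104 mm wide (x), 22 mm thick, 32 mm high. Origin at the lower edge of its clamping face, axes as the vise. It slides 5 mm towards the fixed jaw (+y) per radian of crank; the crank is coupled to it by gears and holds by its own friction when let go.
- crank (a joint): Angle of the crank in rad, growing clockwise seen from above; the jaw faces are 90 mm apart at 0 and 5 mm closer per rad, so they meet the 60 mm gauge block near 6 rad (range 0 to 9). Starts between 0.3 and 3. Turning takes about 3 N at the grip, and clearly more (8 N and up) once the block is squeezed between both jaws; pushed on with about 12 N and let go, it stays clamped with some 20 N.
- crank_axis (a point): Point on the crank's upright axis at the height of the middle of the red grip, 104 mm above the bench.
- grip_center (a point): Middle of the crank's red upright grip: a cylinder 20 mm in diameter, 42 mm high (83 to 125 mm above the bench), free to spin on its pin, 45 mm from the crank's axis. Travels clockwise seen from above on a level circle about crank_axis. The flat crank arm lies below it, its top 81 mm above the bench.
- gauge: Sphere gauge standing loose on the vise bed between the jaws: aluminium block 60 x 60 x 40 mm with a small round dial on its -x face and a sprung brass ring on a plunger on top. Origin under the block's centre. Mass about 0.66 kg. The closing jaw slides it against the fixed jaw and squares it.
- ring (a joint): How far the brass ring is pressed down, m: 0 up, 0.014 fully down on its stop. Spring: 4 N to start moving, 9.6 N at the stop; the sphere's weight alone does not move it.
- ring_mouth (a point): Centre of the brass ring's upper rim, 122 mm above the bench when up; inner diameter 36 mm, outer diameter 46 mm. It moves with the ring. A seated sphere has its centre about 21 mm above this point.
- rose_center (a point): Centre of the pink rose quartz sphere, diameter 56 mm, about 0.24 kg. It starts on a dark wooden ring (48 mm across, 22 mm high), its centre 43 mm above the bench.
- rose: The same pink sphere; its axes turn as it rolls, so use rose_center for its position.
- green_center (a point): Centre of the green sphere, diameter 56 mm, on a wooden ring of its own. Leave it alone.
- geode: Purple geode lump, 68 mm across, 50 mm high, origin at its underside. Leave it alone.
- loupe: Black stand loupe, a cylinder 36 mm across, 26 mm high, origin at its underside. Leave it alone.
There are look-alikes about, which are no part of the job. What is shaped like the gauge but red is not meant.

How it is judged:
By the outcome, as a careful person would: the job done as asked, in the order asked, and still so for the second after the job is handed in, while the arm keeps its last pose, push and grip.
It also fails if it takes over 64 s, if anything falls off the work surface, if the arm or the gripper's body presses on something with over 40 N, if the wrist force passes 120 N, or if a joint passes its speed limit or range.

## Working session

There is one attempt and no reset: what is moved stays moved. The work goes in short steps, Python scripts to look and compute and a tool call to move; the robot and the scene stay as the last step left them, time stands still between calls to the robot, and variables do not carry over. Pictures are saved under pics/ and viewed, about 8 in all and at most 12, crops included, and the job is handed in when it is done.

Besides the shell and the picture viewer there is one more tool, called after ">>>" as a command line: name --argument value ..., lists and objects as JSON in quotes. apply_moves: Moves the arm, as the interface text tells. Its arguments: {"type":"object","properties":{"plan":{"type":"string"},"squeeze":{"type":"number"}},"required":["plan"]}

```bash
mkdir -p pics
cat > h.py <<'E'
import numpy as np, cv2
from rig import r
from scipy.spatial.transform import Rotation as Ro
def cal(n,s=None):
    c=r.get_calibration(n); f=200/np.tan(np.radians(c["vertical_fov"])/2)
    if "R" in c:
        R=np.array(c["R"]);t=np.array(c["t"])
    else:
        s=s or r.sense(); H=np.array(c["hand_eye"]); T=np.eye(4); T[:3,:3]=rot(s); T[:3,3]=s["eef_pos"]
        W=np.linalg.inv(T@H); R=W[:3,:3]; t=W[:3,3]
    return f,c["cx"],c["cy"],R,t
def rot(s):
    a=np.array(s["tcp_rot"]); return a if a.shape==(3,3) else Ro.from_euler("xyz",a).as_matrix()
def pt(C,u,v,z):
    f,cx,cy,R,t=C; d=R.T@np.array([(u-cx)/f,(v-cy)/f,1]); o=-R.T@t
    return o+d*(z-o[2])/d[2]
def px(C,X):
    f,cx,cy,R,t=C; p=R@np.array(X,float)+t; return f*p[0]/p[2]+cx, f*p[1]/p[2]+cy
E
python3 - <<'E'
from h import *
s=r.sense(); print(s)
for n in("top","scene"):
    im=r.grab_frame(n); cv2.imwrite(f"pics/{n}0.png",im); c=r.get_calibration(n); print(n,c)
print(r.get_calibration("wrist")); print(rot(s))
E
```

```text
{'clock': 0.0, 'qpos': array([ 1.21464907e+00,  3.53643315e-01,  1.63415413e+00, -2.91313770e-05,
        1.15519807e+00, -2.38934697e-03]), 'qvel': array([ 0.00018812, -0.00146618,  0.00041387,  0.00156461, -0.00020799,
       -0.00010858]), 'joint_efforts': array([ 8.75070582e-04, -6.05255055e+01, -3.42059577e+01,  1.97150016e-04,
        9.34003067e-03, -3.19505011e-05]), 'eef_pos': array([216.34837189, 585.84098417, 230.55614617]), 'tcp_rot': array([-1.57219925e+00, -2.32830365e-05, -3.53746115e-01]), 'contact_force': array([0.1397108 , 0.00550295, 0.10729302]), 'wrist_torque': array([-0.03183695, -0.00661025, -0.00025228]), 'opening': 0.996943407398285}
top {'vertical_fov': 45.090086481570225, 'cx': 324.4345981203638, 'cy': 194.9094179641383, 'R': array([[-0.01079501, -0.99980153,  0.01674444],
       [-0.98514436,  0.00776363, -0.17155264],
       [ 0.17138859, -0.0183476 , -0.98503265]]), 't': array([   1.87906567,  568.98975025, 1145.06125014])}
scene {'vertical_fov': 46.7809183286041, 'cx': 321.18863755934177, 'cy': 197.4651945396803, 'R': array([[-0.65535884,  0.75527994,  0.00755046],
       [ 0.42299816,  0.37528196, -0.82476421],
       [-0.62576141, -0.53732269, -0.56542637]]), 't': array([ 347.3710356 , -147.16123444, 1323.23335866])}
{'vertical_fov': 69.7018253197182, 'cx': 324.60036260145864, 'cy': 199.4268617710278, 'hand_eye': array([[ 1.08101745e-03,  9.60622248e-01,  2.77855590e-01,
        -7.08971021e+01],
       [-1.01920707e-04, -2.77855645e-01,  9.60622834e-01,
        -1.42430498e+02],
       [ 9.99999411e-01, -1.06676929e-03, -2.02459504e-04,
        -2.10987002e-01],
       [ 0.00000000e+00,  0.00000000e+00,  0.00000000e+00,
         1.00000000e+00]])}
[[ 9.38081590e-01 -4.64151988e-04  3.46414081e-01]
 [-3.46414391e-01 -1.32412354e-03  9.38080656e-01]
 [ 2.32830365e-05 -9.99999016e-01 -1.40292484e-03]]
```

View pics/top0.png

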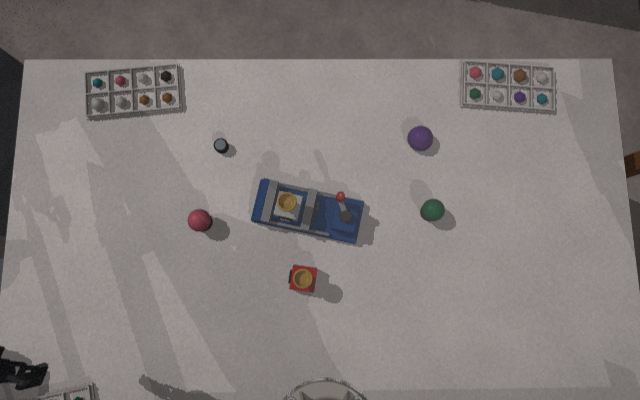

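View pics/scene0.png

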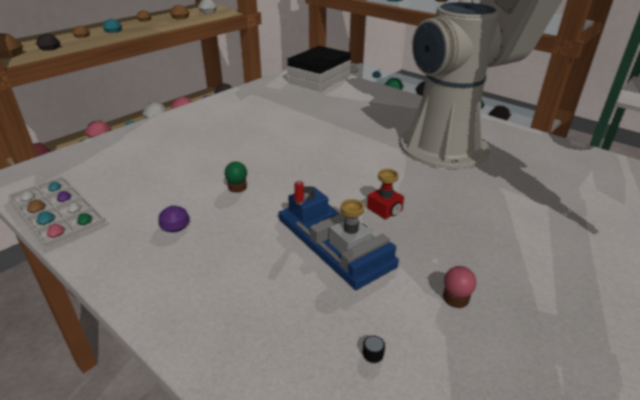

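Run:
```python
from h import *
im=cv2.imread("pics/top0.png"); sc=cv2.imread("pics/scene0.png")
a=cv2.resize(im[170:250,240:380],None,fx=5,fy=5,interpolation=cv2.INTER_CUBIC)
cv2.imwrite("pics/c0.png",a)
C=cal("top");S=cal("scene")
def blobs(im,lo,hi,mn=15):
    h=cv2.cvtColor(im,cv2.COLOR_BGR2HSV); m=cv2.inRange(h,lo,hi)
    n,l,st,ce=cv2.connectedComponentsWithStats(m)
    return [(ce[i].round(1),st[i]) for i in range(1,n) if st[i][4]>=mn]
for nm,I,K in(("top",im,C),("scene",sc,S)):
    for c,lo,hi in(("brass",(12,110,80),(28,255,255)),("red",(170,110,60),(180,255,255)),("red0",(0,150,60),(8,255,255)),("blue",(100,120,40),(118,255,255)),("green",(60,80,30),(85,255,255)),("purple",(125,80,30),(150,255,255))):
        for b in blobs(I,lo,hi): 
            if 100<b[0][0]<500 and 110<b[0][1]<310: print(nm,c,b[0],b[1], pt(K,*b[0],{"brass":122,"red":43,"red0":104}.get(c,43)).round())
```

```text
top brass [286.4 201.1] [277 192  19  19 268] [542.  86. 122.]
top brass [303.2 278.2] [293 269  20  20 254] [366.  48. 122.]
top red [198.6 220. ] [188 210  23  21 366] [510. 307.  43.]
top red0 [340.  195.3] [337 192   7   7  24] [558. -39. 104.]
top red0 [300.2 274.9] [290 265  27  25 152] [374.  55. 104.]
top blue [259.5 200.3] [251 179  18  43 323] [558. 158.  43.]
top blue [336.2 222.7] [325 216  20  14  91] [500. -32.  43.]
top blue [334.1 232.5] [327 220  20  21  63] [476. -26.  43.]
top blue [347.9 227.7] [345 225   7   7  19] [488. -61.  43.]
top green [431.6 208.3] [425 201  16  15 158] [ 534. -270.   43.]
top purple [418.6 136.5] [408 127  20  21 297] [ 720. -246.   43.]
scene brass [387.6 176. ] [379 170  18  14 205] [412.  78. 122.]
scene brass [351.9 207.8] [341 200  23  17 315] [550.  92. 122.]
scene red [459.4 281.9] [445 267  30  31 710] [512. 306.  43.]
scene red0 [299.  191.9] [295 183   9  19 136] [557. -37. 104.]
scene red0 [386.6 186.4] [382 183  10   7  51] [422.  84. 104.]
scene red0 [382.6 203.1] [368 191  35  28 547] [477. 112. 104.]
scene blue [338.1 242.3] [ 280  189  118  100 2901] [570.  77.  43.]
scene blue [331.5 247.2] [324 240  16  16  64] [589.  77.  43.]
scene green [235.4 172.5] [226 162  20  22 352] [ 531. -273.   43.]
scene purple [173.2 218.6] [159 206  30  26 586] [ 737. -227.   43.]
```

View pics/c0.png

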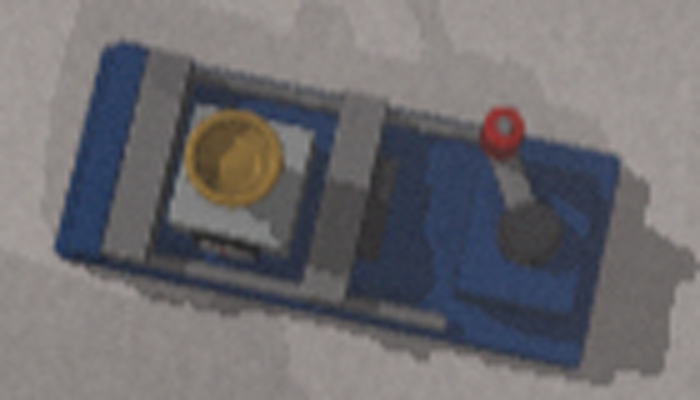

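The top view shows the vise at about (305,210), the grip at (340,196), the gauge ring at (286,201), rose at (199,220). The crop gives the bed corners, the crank hub at about (346,216.6), and the dial facing the robot.

```bash
cat >> h.py <<'E'
def tri(c1,p1,c2,p2):
    A=[];b=[]
    for (f,cx,cy,R,t),(u,v) in((c1,p1),(c2,p2)):
        for k,q in((0,(u-cx)/f),(1,(v-cy)/f)):
            A.append(R[k]-q*R[2]); b.append(q*t[2]-t[k])
    x,res,_,_=np.linalg.lstsq(np.array(A),np.array(b),rcond=None); return x
E
python3 - <<'E'
from h import *
C=cal("top");S=cal("scene")
cs=[(103,45),(57,255),(582,365),(620,157)]
P=[pt(C,240+u/5,170+v/5,25) for u,v in cs]; 
for p in P: print(p.round(1))
y=(P[0]+P[1]-P[2]-P[3])[:2]; print("len",np.linalg.norm(y)/2, "yaw",np.degrees(np.arctan2(-y[0],y[1])))
y/=np.linalg.norm(y); x=np.array([y[1],-y[0]]); cen=sum(P)[:2]/4; O=cen+55*y
print("O",O,"axis",O-150*y)
print("hub px",pt(C,346,216.6,95)[:2])
print("grip px top",pt(C,340.4,196,125)[:2], tri(C,(340.2,195.6),S,(299,191.9)))
print("brass",tri(C,(286.4,201.1),S,(351.9,207.8)))
print("rose",tri(C,(198.6,220),S,(459.4,281.9)))
L=lambda u,v,z:(lambda p:(float((p-O)@x),float((p-O)@y)))(pt(C,240+u/5,170+v/5,z)[:2])
for u,v in((350,95),(305,293),(192,60),(152,257)): print("jaw",np.round(L(u,v,57),1))
E
```

```text
[615.5 157.7  25. ]
[508.4 179.4  25. ]
[451.1 -82.2  25. ]
[ 555.7 -103.7   25. ]
len 267.98179495744637 yaw -12.61810250676853
O [544.68651166  91.48932019] axis [511.9187762  -54.88784849]
hub px [508.52665211 -53.04246422]
grip px top [552.92722494 -39.03443242] [556.86127913 -38.80818121 103.39926697]
brass [543.3011151   86.71319093 116.08844466]
rose [510.29809165 306.15885556  41.99528307]
jaw [ 50.  -49.6]
jaw [-50.2 -49.1]
jaw [50.8 30.4]
jaw [-48.7  27.5]
```

>>> apply_moves --plan "0 0 0 0 -6.8 0 0.4;0 0 0 0 -6.8 0 0.4;0 0 0 0 -6.7 0 0.4;2.4 0 -4.4 0 0 0 0.4;2.4 0 -4.4 0 0 0 0.4;2.4 0 -4.4 0 0 0 0.4;2.4 0 -4.4 0 0 0 0.4;2.4 0 -4.4 0 0 0 0.4;2.4 0 -4.4 0 0 0 0.4;2.4 0 -4.4 0 0 0 0.4;2.4 0 -4.4 0 0 0 0.4;2.4 0 -4.4 0 0 0 0.4;2.4 0 -4.4 0 0 0 0.4;2.4 0 -4.4 0 0 0 0.4;2.4 0 -4.4 0 0 0 0.4;2.4 0 -4.4 0 0 0 0.4" --squeeze 40

```text
clock: 1.7
eef_pos: [534.0, 19.6, 227.7]
tcp_rot: [-1.574, 0.003, 0.025]
contact_force: [1.6, 0.8, -0.4]
opening: 0.601
```

>>> apply_moves --plan "1 1 -3 0 1.4 0 0.4;1 1 -2.8 0 0 0 0.4;0 0.5 0 0 0 0 0.4;0 0 0 0 0 0 0.4"

```text
clock: 2.1
eef_pos: [557.4, -46.5, 201.1]
tcp_rot: [-1.575, 0.003, -0.007]
contact_force: [-0.9, 0.8, 0.7]
opening: 0.604
```

Run:
```python
from h import *
s=r.sense(); im=r.grab_frame("wrist"); cv2.imwrite("pics/w1.png",im); C=cal("wrist",s)
print(s["eef_pos"],s["tcp_rot"],s["contact_force"])
h=cv2.cvtColor(im,cv2.COLOR_BGR2HSV); m=cv2.inRange(h,(0,150,50),(8,255,255))|cv2.inRange(h,(172,150,50),(180,255,255))
n,l,st,ce=cv2.connectedComponentsWithStats(m)
for i in range(1,n):
    if st[i][4]>40: print(st[i],ce[i],pt(C,*ce[i],104)[:2],pt(C,*ce[i],125)[:2])
print("expect grip top",px(C,(555,-39,125)),"axis",px(C,(511,-54.5,104)))
```

```text
[557.35396055 -46.54082998 201.10727467] [-1.5751186   0.00251403 -0.00721693] [-0.90845822  0.76280574  0.73274719]
[ 385    0   74   31 1839] [421.25122349  12.72267537] [413.98602426  24.74492342] [420.36134904  18.58680285]
[632 125   8  20  53] [637.01886792 134.88679245] [502.73389836 207.11691196] [501.33452301 184.98221124]
[322 184  24  34 566] [332.98939929 199.82508834] [555.86440505 -39.79966221] [549.81056601 -40.30339608]
expect grip top (np.float64(334.62589419037477), np.float64(206.06791701825736)) axis (np.float64(315.1713509818064), np.float64(147.73954408829022))
```

View pics/w1.png

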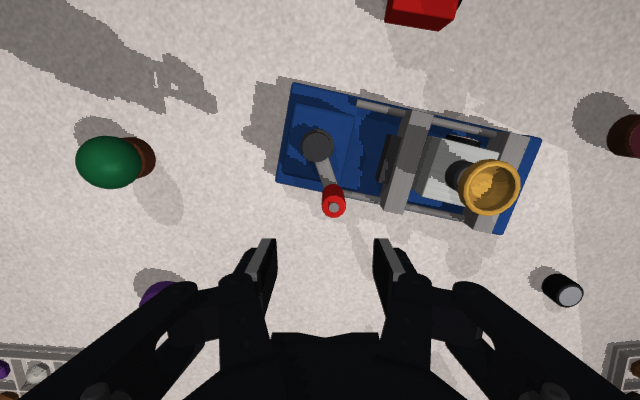

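>>> apply_moves --plan "-0.2 1 0.7 0 0 0 0.4;0 4 0 0 0 0 0.4;0 4 0 0 0 0 0.4;0 2 0 0 0 0 0.4;0 0 0 0 0 0 0.4"

```text
clock: 2.65
eef_pos: [555.0, -32.3, 89.4]
tcp_rot: [-1.574, -0.003, -0.0]
contact_force: [0.1, 0.1, 0.3]
opening: 0.594
```

>>> apply_moves --plan "0 0 -0.7 0 0 0 0.4;0 0 0 0 0 0 0.4;0 0 0 0 0 0 1;0 0 0 0 0 0 1;0 0 0 0 0 0 1;0 0 0 0 0 0 1;0 0 0 0 0 0 1" --squeeze 40

```text
clock: 3.35
eef_pos: [556.3, -37.8, 93.2]
tcp_rot: [-1.574, -0.007, 0.002]
contact_force: [0.9, -0.8, -5.2]
opening: 0.22
```

>>> apply_moves --plan "0.2 0 -0.76 0 0 0 1;0.07 0 -0.78 0 0 0 1;-0.07 0 -0.78 0 0 0 1;-0.2 0 -0.76 0 0 0 1;-0.33 0 -0.71 0 0 0 1"

```text
clock: 3.85
eef_pos: [553.2, -77.1, 93.1]
tcp_rot: [-1.572, -0.007, 0.002]
contact_force: [-0.9, 5.1, -1.9]
opening: 0.224
```

>>> apply_moves --plan "-0.56 0 -0.76 0 0 0 1;-0.69 0 -0.63 0 0 0 1;-0.82 0 -0.47 0 0 0 1;-0.89 0 -0.29 0 0 0 1;-0.94 0 -0.1 0 0 0 1"

```text
clock: 4.35
eef_pos: [510.0, -99.4, 93.0]
tcp_rot: [-1.565, -0.004, -0.004]
contact_force: [6.0, 18.7, -6.3]
opening: 0.221
```

>>> apply_moves --plan "-0.92 0 0.3 0 0 0 1;-0.88 0 0.36 0 0 0 1;-0.79 0 0.51 0 0 0 1;-0.67 0 0.67 0 0 0 1"

```text
clock: 4.75
eef_pos: [479.1, -82.2, 93.3]
tcp_rot: [-1.566, -0.015, -0.006]
contact_force: [9.0, 3.6, -13.5]
opening: 0.221
```

>>> apply_moves --plan "-0.42 0.1 0.8 0 0 0 1;-0.33 0.1 0.83 0 0 0 1;-0.16 0 0.89 0 0 0 1"

```text
clock: 5.05
eef_pos: [469.8, -59.5, 93.3]
tcp_rot: [-1.571, -0.018, -0.005]
contact_force: [2.8, -3.9, -9.5]
opening: 0.221
```

Run:
```python
from h import *
cv2.imwrite("pics/t2.png",cv2.resize(r.grab_frame("top")[170:250,240:380],None,fx=5,fy=5,interpolation=cv2.INTER_CUBIC))
```

```text
(no output)
```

View pics/t2.png

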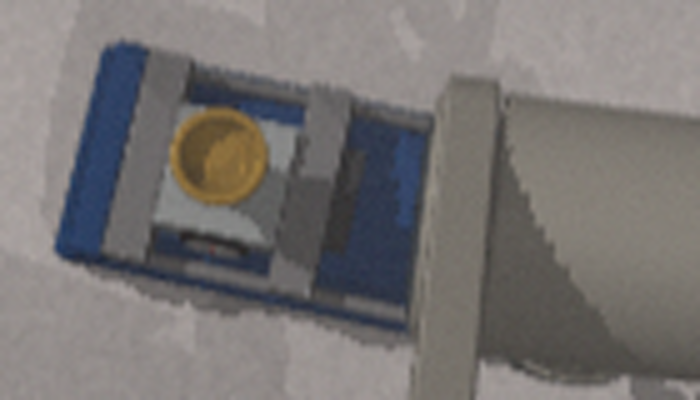

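The moving jaw has closed to a few millimetres from the gauge, which now sits close to the fixed jaw.

>>> apply_moves --plan "-0.02 0 0.6 0 0 0 1;0.06 0 0.6 0 0 0 1;0.14 0 0.58 0 0 0 1"

```text
clock: 5.4
eef_pos: [469.9, -47.9, 93.0]
tcp_rot: [-1.584, -0.016, 0.004]
contact_force: [-6.6, -40.0, 0.8]
opening: 0.225
```

>>> apply_moves --plan "0 0 0 0 0 0 1;0 0 0 0 0 0 1"

```text
clock: 5.6
eef_pos: [469.4, -53.4, 93.1]
tcp_rot: [-1.594, -0.015, 0.009]
contact_force: [2.1, -12.2, -4.1]
opening: 0.222
```

Run:
```python
from h import *
s=r.sense();print(s["eef_pos"],s["contact_force"])
im=r.grab_frame("wrist"); cv2.imwrite("pics/w3.png",im)
```

```text
[469.44519452 -53.42043615  93.10698068] [  2.05893381 -12.17295476  -4.09600272]
```

View pics/w3.png

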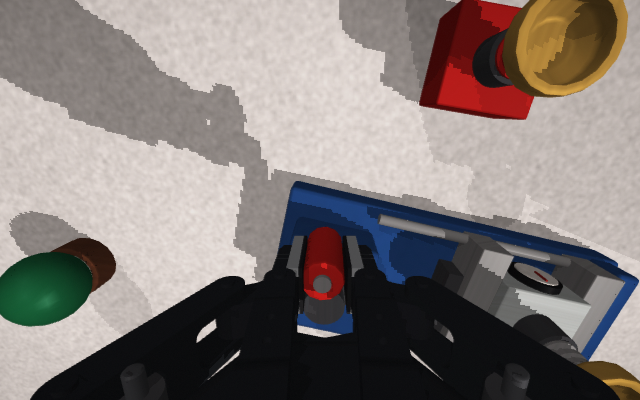

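The gauge block looks closed between both jaws, and the grip pushes back at 12 N. I'll push once more gently and check.

>>> apply_moves --plan "0 0 0.3 0 0 0 1;0 0 0.1 0 0 0 1"

```text
clock: 5.85
eef_pos: [469.4, -53.5, 93.1]
tcp_rot: [-1.6, -0.015, 0.011]
contact_force: [1.0, -11.1, -3.1]
opening: 0.221
```

>>> apply_moves --plan "0 0 0.7 0 0 0 1;0 0 0.5 0 0 0 1"

```text
clock: 6.05
eef_pos: [469.7, -48.4, 93.1]
tcp_rot: [-1.611, -0.015, 0.016]
contact_force: [0.9, -38.1, -4.4]
opening: 0.219
```

>>> apply_moves --plan "0 0 0 0 0 0 0.5;0 0 0 0 0 0 0.4;0 0 0 0 0 0 0.4;0 -2 0 0 0 0 0.3;0 -5 0 2 0 0 0.2;0 -5 0 0 0 0 0"

```text
clock: 6.65
eef_pos: [462.4, -46.2, 210.0]
tcp_rot: [-1.576, 0.001, 0.018]
contact_force: [1.6, -0.5, -0.0]
opening: 0.947
```

Run:
```python
from h import *
s=r.sense();print(s["eef_pos"],s["tcp_rot"],s["contact_force"],s["opening"])
im=r.grab_frame("wrist"); cv2.imwrite("pics/w4.png",im)
t=r.grab_frame("top"); cv2.imwrite("pics/t4.png",t)
```

```text
[462.39924344 -46.16578213 210.00293118] [-1.57591428e+00  1.04081489e-03  1.78969433e-02] [ 1.57115766 -0.53410056 -0.03960151] 0.9466614519465113
```

View pics/w4.png

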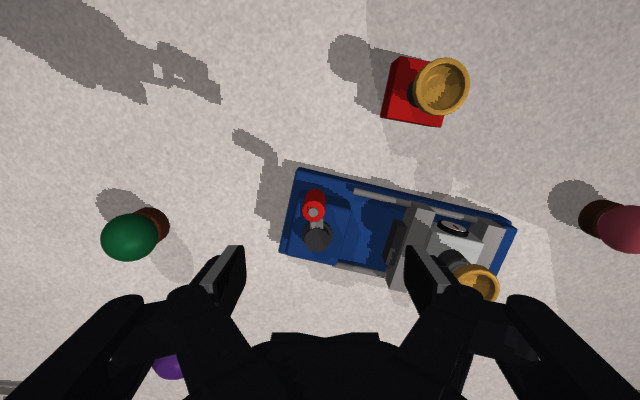

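The wrist picture shows the block without visible gaps between the jaws, and the crank released with its grip at pixel (314,205). Next is the rose sphere.

>>> apply_moves --plan "0.6 0 4.4 0 1 0 0;0.6 0 4.4 0 0 0 0;0.6 0 4.4 0 0 0 0;0.6 0 4.4 0 0 0 0;0.6 0 4.4 0 0 0 0;0.6 0 4.4 0 0 0 0;0.6 0 4.4 0 0 0 0;0.6 0 4.4 0 0 0 0;0 0 0 0 0 0 0;0 0 0 0 0 0 0"

```text
clock: 7.75
eef_pos: [514.1, 321.1, 212.2]
tcp_rot: [-1.577, -0.013, -0.003]
contact_force: [-0.0, -0.5, 1.5]
opening: 1.002
```

```bash
cat > f.py <<'E'
from h import *
s=r.sense();print(s["eef_pos"],s["tcp_rot"],s["qvel"].round(3))
im=r.grab_frame("wrist"); cv2.imwrite("pics/w5.png",im); C=cal("wrist",s)
h=cv2.cvtColor(im,cv2.COLOR_BGR2HSV)
for nm,m,z in(("rose",cv2.inRange(h,(165,60,50),(180,255,255)),43),("brass",cv2.inRange(h,(12,110,60),(28,255,255)),122)):
    m=cv2.morphologyEx(m,cv2.MORPH_OPEN,np.ones((3,3)))
    n,l,st,ce=cv2.connectedComponentsWithStats(m)
    for i in range(1,n):
        if st[i][4]>300:
            pp=np.argwhere(l==i)[:,::-1].astype(np.int32); hu=cv2.convexHull(pp); e=cv2.fitEllipse(hu)
            print(nm,st[i],np.round(e,1) if 0 else e,pt(C,*e[0],z)[:2].round(1))
print(px(C,(510.3,306,43)))
T=cv2.imread("pics/t4.png"); h=cv2.cvtColor(T,cv2.COLOR_BGR2HSV); m=cv2.inRange(h,(12,110,80),(28,255,255))
n,l,st,ce=cv2.connectedComponentsWithStats(m)
for i in range(1,n):
    if st[i][4]>40: print("top brass",st[i],ce[i],pt(cal("top"),*ce[i],122)[:2])
E
python3 f.py
```

```text
[514.1292018  321.13235696 212.24757383] [-1.5767433  -0.01329705 -0.0029368 ] [ 0.037  0.023 -0.024  0.015 -0.013  0.014]
rose [ 286  152   51   50 2022] ((310.7280578613281, 176.48855590820312), (50.1190185546875, 50.99892044067383), 136.8847198486328) [509.2 304.7]
brass [  0   0  10  42 311] ((-0.968142032623291, 20.158971786499023), (20.255573272705078, 41.74686050415039), 178.07521057128906) [377.6  88.9]
brass [  41  207   61   50 2307] ((70.853759765625, 231.1228790283203), (48.60789108276367, 60.525089263916016), 103.28094482421875) [540.2  97.8]
(np.float64(311.9120601996392), np.float64(177.49187783071005))
top brass [514  70  11  11  83] [519.01204819  74.77108434] [ 851.11813387 -481.77721997]
top brass [274 192  19  19 279] [283.25448029 200.77419355] [543.26784715  93.49174619]
top brass [293 269  16  20 236] [300.98305085 277.75      ] [367.04396893  52.87432977]
```

>>> apply_moves --plan "-0.4 3 -1.5 0 0 0 0;0 4 0 0 0 0 0;0 4 0 0 0 0 0;0 0 0 0 0 0 0;0 0 0 0 0 0 0"

```text
clock: 8.3
eef_pos: [512.1, 300.2, 101.9]
tcp_rot: [-1.575, -0.015, -0.008]
contact_force: [0.6, 0.3, 0.4]
opening: 1.0
```

```bash
python3 f.py
```

```text
[512.07559148 300.24667513 101.93853389] [-1.57526206 -0.01532451 -0.00815949] [-0.014  0.017  0.034 -0.    -0.003 -0.003]
rose [ 294  174   76   76 4544] ((331.4573669433594, 211.4853057861328), (75.73939514160156, 76.02364349365234), 128.7512969970703) [509.6 304.9]
(np.float64(332.92168881355474), np.float64(212.3998313583794))
top brass [514  70  11  11  83] [519.01204819  74.77108434] [ 851.11813387 -481.77721997]
top brass [274 192  19  19 279] [283.25448029 200.77419355] [543.26784715  93.49174619]
top brass [293 269  16  20 236] [300.98305085 277.75      ] [367.04396893  52.87432977]
```

>>> apply_moves --plan "-0.3 3 0.4 0 0 0.8 0;0 3 0 0 0 0 0;0 1 0 0 0 0 0;0 0 0 0 0 0 0;0 0 0 0 0 0 0"

```text
clock: 8.85
eef_pos: [516.0, 306.5, 41.2]
tcp_rot: [-1.568, -0.013, -0.01]
contact_force: [-0.6, -0.4, 0.0]
opening: 1.003
```

>>> apply_moves --plan "-0.6 1.5 -0.1 0 0 0.7 0;-0.2 0.6 0 0 0 0 0;0 0 0 0 0 0 0"

```text
clock: 9.15
eef_pos: [509.4, 306.6, 22.0]
tcp_rot: [-1.565, -0.004, -0.01]
contact_force: [0.6, -0.3, -0.4]
opening: 1.001
```

>>> apply_moves --plan "0 0.4 -0.1 0 0 0 0;0 0 0 0 0 0 0.2;0 0 0 0 0 0 0.3;0 0 0 0 0 0 0.5;0 0 0 0 0 0 1;0 0 0 0 0 0 1;0 0 0 0 0 0 1" --squeeze 60

```text
clock: 9.85
eef_pos: [509.4, 305.3, 18.5]
tcp_rot: [-1.566, -0.004, -0.01]
contact_force: [-0.1, -1.5, -0.4]
opening: 0.631
```

>>> apply_moves --plan "0 -2 0 0 0 0 1;0 -4 0 0 0 0 1;0 -5 0 0 0 0 1;0 -5 0 0 0 0 1;0 -3 0 0 0 0 1;0 0 0 0 0 0 1;0 0 0 0 0 0 1"

```text
clock: 10.55
eef_pos: [507.1, 303.8, 212.6]
tcp_rot: [-1.568, -0.0, -0.01]
contact_force: [1.0, -0.7, -3.0]
opening: 0.629
```

```bash
python3 f.py
python3 - <<'E'
from h import *
cv2.imwrite("pics/s6.png",r.grab_frame("scene")[80:340,200:560])
E
```

```text
[507.12069733 303.84984428 212.55763315] [-1.56766203e+00 -5.47774095e-05 -9.64019152e-03] [-0.001 -0.02  -0.016  0.001  0.008 -0.001]
rose [  264   217   122   121 11855] ((324.5557861328125, 278.7806091308594), (123.07047271728516, 124.40247344970703), 175.42086791992188) [628.  302.9]
brass [   0    0   33   59 1582] ((7.757468223571777, 29.107358932495117), (47.36187744140625, 61.65728759765625), 156.35398864746094) [373.6  77.8]
brass [  61  218   59   50 2291] ((89.98815155029297, 241.96090698242188), (49.067588806152344, 59.28506088256836), 100.3357162475586) [540.1  97.3]
(np.float64(326.1884425846383), np.float64(185.50331011349692))
top brass [514  70  11  11  83] [519.01204819  74.77108434] [ 851.11813387 -481.77721997]
top brass [274 192  19  19 279] [283.25448029 200.77419355] [543.26784715  93.49174619]
top brass [293 269  16  20 236] [300.98305085 277.75      ] [367.04396893  52.87432977]
```

View pics/s6.png

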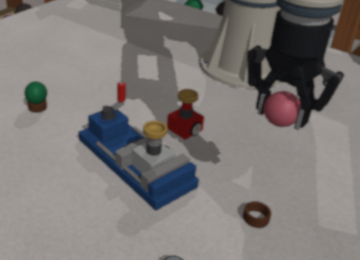

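The sphere is held and the wooden ring stays behind empty. Next I'll place the wrist camera over the gauge ring to measure it.

>>> apply_moves --plan "1.9 0 -3.5 0 0 0 1;1.9 0 -3.5 0 0 0 1;1.9 0 -3.5 0 0 0 1;1.9 0 -3.5 0 0 0 1;1.9 0 -3.5 0 0 0 1;1.5 0 -3 0 0 0 1;0 0 0 0 0 0 1;0 0 0 0 0 0 1;0 0 0 0 0 0 1"

```text
clock: 11.55
eef_pos: [610.0, 89.4, 190.9]
tcp_rot: [-1.575, 0.029, -0.007]
contact_force: [-0.2, 0.2, -1.6]
opening: 0.631
```

```bash
cat > g.py <<'E'
from h import *
s=r.sense();print(s["eef_pos"],s["tcp_rot"],s["contact_force"])
im=r.grab_frame("wrist"); cv2.imwrite("pics/w7.png",im); C=cal("wrist",s); f,cx,cy,R,t=C
h=cv2.cvtColor(im,cv2.COLOR_BGR2HSV)
def big(m):
    n,l,st,ce=cv2.connectedComponentsWithStats(cv2.morphologyEx(m,cv2.MORPH_OPEN,np.ones((3,3))))
    out=[]
    for i in range(1,n):
        if st[i][4]>800:
            pp=np.argwhere(l==i)[:,::-1].astype(np.int32); out.append((st[i],cv2.convexHull(pp)[:,0]))
    return out
for st,hu in big(cv2.inRange(h,(165,60,50),(180,255,255))):
    # tangent-cone fit: rays d satisfy d.a = cos(alpha)
    d=np.c_[(hu[:,0]+.0-cx)/f,(hu[:,1]-cy)/f,np.ones(len(hu))]; d/=np.linalg.norm(d,axis=1)[:,None]
    w=np.linalg.lstsq(d,np.ones(len(d)),rcond=None)[0]; ca=1/np.linalg.norm(w); a=w*ca
    D=28/np.sqrt(1-ca*ca); c=R.T@(a*D-t); print("rose",st,c.round(1),"tool",(rot(s).T@(c-s["eef_pos"])).round(1))
for st,hu in big(cv2.inRange(h,(12,110,60),(28,255,255))):
    P=np.array([pt(C,u,v,122)[:2] for u,v in hu]); (x,y),rad=cv2.minEnclosingCircle(P.astype(np.float32))
    A=np.c_[2*P,np.ones(len(P))]; q=np.linalg.lstsq(A,(P**2).sum(1),rcond=None)[0]
    print("brass",st,(round(x,1),round(y,1),round(rad,1)),q[:2].round(1),np.sqrt(q[2]+q[0]**2+q[1]**2).round(1))
E
python3 g.py
```

```text
[609.97659626  89.44953847 190.90327758] [-1.57451871  0.02876695 -0.00709044] [-0.24292375  0.22543588 -1.59065184]
rose [  264   217   122   121 11870] [611.5  89.3 213.6] tool [  0.9 -22.8  -0.2]
brass [ 298   93   63   64 3158] (543.2, 92.7, 22.5) [543.3  92.7] 22.4
```

View pics/w7.png

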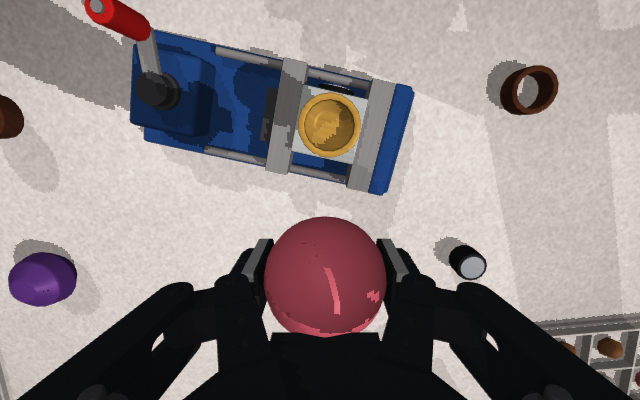

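The picture shows the gauge ring at (329,125), the block tight between the jaws, and the sphere centred in the pads.

>>> apply_moves --plan "-2.3 0 0.1 0 0 -1.6 1;-2.3 0 0.1 0 0 0 1;-2.1 1 0.1 0 0 0 1;0 1 0 0 0 0 1;0 0 0 0 0 0 1;0 0 0 0 0 0 1"

```text
clock: 12.2
eef_pos: [538.5, 99.2, 169.9]
tcp_rot: [-1.573, 0.001, 0.001]
contact_force: [0.4, 0.2, -2.3]
opening: 0.628
```

>>> apply_moves --plan "0.4 1 -0.5 0 0 0 1;0 1.5 0 0 0 0 1;0 1 0 0 0 0 1;0 0 0 0 0 0 1;0 0 0 0 0 0 1"

```text
clock: 12.7
eef_pos: [546.7, 93.8, 133.3]
tcp_rot: [-1.573, -0.002, 0.002]
contact_force: [-0.4, 0.5, -1.2]
opening: 0.634
```

>>> apply_moves --plan "-0.4 0.2 -0.1 0 0 0 1;0 0.2 0 0 0 0 1;0 0 0 0 0 0 1;0 0 0 0 0 0 1"

```text
clock: 13.1
eef_pos: [543.2, 92.6, 130.1]
tcp_rot: [-1.573, -0.004, 0.002]
contact_force: [-0.0, 0.3, -1.7]
opening: 0.63
```

>>> apply_moves --plan "-0.1 0.4 0 0 0 0 1;0 0.4 0 0 0 0 1;0 0.3 0 0 0 0 1;0 0 0 0 0 0 1"

```text
clock: 13.5
eef_pos: [542.9, 92.8, 118.9]
tcp_rot: [-1.573, -0.006, 0.002]
contact_force: [-0.1, 0.4, 1.8]
opening: 0.627
```

>>> apply_moves --plan "0 0.4 0 0 0 0 1;0 0.4 0 0 0 0 1;0 0.4 0 0 0 0 1;0 0 0 0 0 0 1" --squeeze 80

```text
clock: 13.9
eef_pos: [543.3, 92.8, 107.0]
tcp_rot: [-1.573, -0.006, 0.002]
contact_force: [-1.7, -0.3, 6.0]
opening: 0.627
```

>>> apply_moves --plan "0 0.4 0 0 0 0 1;0 0.4 0 0 0 0 1;0 0.4 0 0 0 0 1"

```text
clock: 14.2
eef_pos: [544.6, 93.0, 103.6]
tcp_rot: [-1.572, -0.009, 0.002]
contact_force: [-22.8, -4.1, 61.4]
opening: 0.63
```

>>> apply_moves --plan "-0.1 0 0 0 0 0 1;0 0 0 0 0 0 1"

```text
clock: 14.4
eef_pos: [543.6, 92.9, 106.4]
tcp_rot: [-1.572, -0.01, 0.002]
contact_force: [-2.2, -1.0, 6.2]
opening: 0.626
```

>>> apply_moves --plan "0 0.3 0 0 0 0 1;0 0.1 0 0 0 0 1;0 0.1 0 0 0 0 1"

```text
clock: 14.7
eef_pos: [543.8, 92.9, 104.5]
tcp_rot: [-1.572, -0.011, 0.002]
contact_force: [-5.3, -1.8, 16.2]
opening: 0.625
```

Run:
```python
from h import *
for k in range(8):
    im=r.grab_frame("scene"); s=r.sense(); print(s["clock"],s["eef_pos"].round(1),s["contact_force"].round(1))
w=r.grab_frame("wrist")
cv2.imwrite("pics/end.png",np.vstack([cv2.resize(im[160:300,250:450],(640,448))[:, :],w[:150]]))
```

```text
14.75 [543.8  92.9 104.5] [-5.8 -0.2 16.1]
14.8 [543.8  92.9 104.5] [-6.  -1.3 17.2]
14.85 [543.8  92.9 104.5] [-6.4 -0.8 15.8]
14.9 [543.8  92.9 104.4] [-6.7 -0.4 16.8]
14.95 [543.8  92.9 104.5] [-6.3 -0.8 16.4]
15.0 [543.8  92.9 104.4] [-6.5 -1.6 16.7]
15.05 [543.8  92.9 104.5] [-6.4 -1.2 17.7]
15.1 [543.8  92.9 104.4] [-6.2 -0.9 17. ]
```

View pics/end.png

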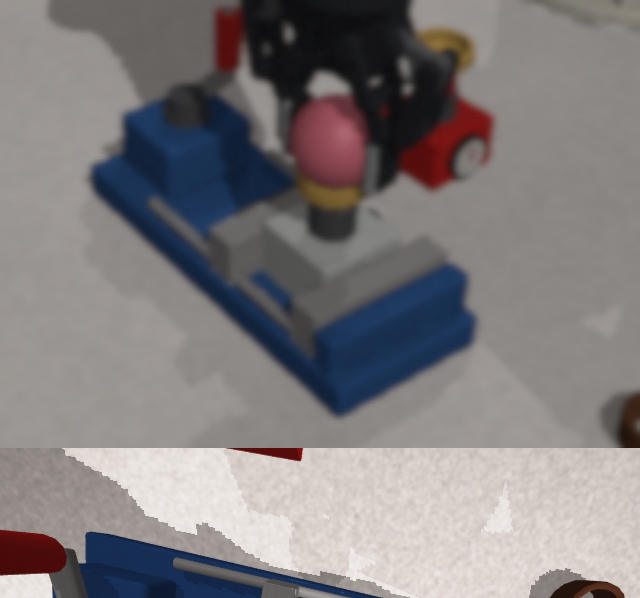

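The picture shows the sphere seated in the brass ring at about (328,140), with the block between both jaws. The push holds steady at about 17 N.

```bash
python3 -c "
from rig import r
r.sign_off()"
```

```text
the job is handed in; nothing more can be done
```

I clamped the gauge in the vise, seated the rose quartz sphere in its brass ring, and handed the job in at about 15 s with the arm still pressing the sphere down.

- **Clamping:** I turned the crank about 3.5 rad clockwise, until it no longer moved under an 11 N push. I then pushed to about 38 N and let go. Later pictures show the block between both jaws with no visible gap.
- **Seating and pressing:** The tool came down about 14.4 mm after first contact, which matches the ring's 14 mm travel. The force then rose sharply, as it would at the stop. The final push held steady at 16–18 N over 0.4 s, above the 9.6 N needed at the stop.
- **Other objects:** I did not go near the green sphere, the geode or the loupe.

**Loads and limits of the checks:**
- While clamping, the push on the crank briefly reached 40 N through the finger pads.
- While pressing, the force briefly reached about 65 N (61 N of it vertical) before I backed it off. That is well under the 120 N wrist limit.
- About 6 N of sideways force remains at the end, so the sphere was seated slightly off centre in x.
- I judged the clamp from force and pictures, because neither the crank angle nor the ring travel can be read directly.

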